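# Shingle thrust plates on the drain tray

## Robot

A 7-joint arm with a two-finger parallel gripper is mounted at the origin on the work surface. World frame = base frame: x ahead of the robot, y to its left, z up, the work surface at z = 0. Lengths are in m, angles in rad, forces in N, time in s.
With the tool pointing down it reaches from about 0.4 to 0.925 m from the base axis. Payload 5.6 kg.
Tool frame: the origin (TCP) lies between the finger pads; the fingertips stand 22 mm ahead of it and the grasp point (between the pads) lies 3 mm ahead of it; z points along the fingers, y is the direction in which the jaws open and shut (so a half turn about z gives the same grasp; the last joint's range is limited). The gripper opens to 85 mm and grips with 20 to 120 N. Pads are 22 mm wide; open, the fingers measure 114 mm over their backs; the gripper's body (76 mm by 85 mm) begins 54 mm behind the grasp point. The pads swing forward as they close: fully open they stand 13 mm farther back than shut.
Start: joints at [-1.311, 0.468, -0.012, 1.603, 0.006, 1.071, -0.056], TCP at [0.194, 0.62, 0.253] pointing down, gripper open.
Joint ranges: [-2.53, 2.53], [-0.31, 2.02], [-1.57, 1.55], [0.28, 2.44], [-1.29, 4.43], [0.15, 1.84], [-2.92, 2.92]. Speed limits (rad/s): [2.57, 2.57, 3.14, 3.14, 3.14, 3.14, 3.14].

## Interface

Orientations are given as a unit quaternion [x, y, z, w].
In Python, from plant import robot, capture, camera_params gives the robot as it stands.
- The arm moves only by the shell command python3 -m pendant 'ROWS' [FORCE]. ROWS is JSON, a list of rows, each an object of numbers: "ax", "ay", "az": the turn, a rotation vector about the tool's x, y, z in degrees; "x", "y", "z": the shift along the tool's x, y, z in m; "jaw": the closure, from -1 (fully open) to 1 (shut). A call has 1 to 8 rows; each row is the pose to reach, as a shift and turn from the pose measured when the call began, along the tool's axes at that moment; what a row does not reach only later rows make up. A row lasts 1/10 s, in which the tool goes at most 50 mm and 8.59 degrees, less where a joint would pass 70% of its speed; a pose out of reach is approached as far as the arm can. A call with a gripper value outside its range is refused whole. The fingers move at their own pace and stop on an object; FORCE is the grip in N (left out, the last holds). Time passes only in rows, so rows that repeat a pose let the fingers close. It gives the time, the measured TCP pose, the force and the opening at its end, in the units of the state.
- robot.read_state(): the state, without advancing time (a new reading comes with each control period).
- capture(name): name is "scene" or "top"; returns the picture (420x560x3 uint8, red, green, blue); there is no depth.
- camera_params(name): a dict with "mtx" (3x3 intrinsics, pixels), "dist" ([k1, k2, p1, p2, k3] as OpenCV has them; the pictures are not rectified), "camera_from_world" (4x4, takes a point from world to camera coordinates). Camera axes: x right, y up, looking along -z (the intrinsics and any distortion apply to the point x, -y, -z); pixel columns grow to the right and rows downward; lengths in m; the calibration is good to about 2 mm. A picture is of the moment at which its call begins. camera_params takes no time and is no camera call.
- robot.sign_off(): hands the job in, once; it reports no verdict.
The state is a dict: "clock": time; "qpos": joint angles; "qd": joint speeds; "joint_torque": joint torques, N m; "tool_pos": TCP position; "tcp_rot": TCP orientation; "contact_force": force on the tool from outside, world axes, zero at the start; "moment": the same for the moment, N m; "gripper_width": opening from 0.0 (shut) to 1.0 (fully open).
Only numpy, scipy, OpenCV 4.12 (cv2) and the standard library are available. Lean on these libraries where they do the work, as an engineer would, in place of code of your own. Each camera call takes 0.05 s, during which the arm holds its last target. There are 200 camera calls.

## Task

Lay the three paint-marked thrust plates lengthwise along the black rubber strip in the green drain tray, overlapping like roof tiles: first the yellow-marked one flat on the strip with its end up against the aluminium stop bar (a gap of a few millimetres is fine), then the blue on the yellow, then the red on the blue. Each later plate lies with its far end (towards the stop bar) on top of the plate before it, covering about a third of that one's length and leaving its paint stripe in sight, and with its near end down on the tray floor; keep them straight and within the strip's width. Leave the unpainted plate and everything else on the bench where it is.

Things in the scene. Friction and masses are not known exactly. Their poses are not given: they have to be found in the camera images.
- tray: Green drain tray, fixed. Origin: centre of its underside; x along its length towards the stop bar (the end far from the robot), y across, z up. Inside 270 mm long (x -135 to +135 mm) and 130 mm wide; floor 6 mm above the bench; side and near walls 4 mm thick, tops 14 mm above the bench. A black rubber strip, 60 mm wide and flush, runs the whole length along y = 0.
- stop (a point): Foot of the stop bar's face: on the tray floor, on the centre line, at tray x = +135 mm, y = 0, 6 mm above the bench. The aluminium stop bar closes this end; its top is 24 mm above the bench. A plate against it has its centre at tray x = +90 mm; with a 30 mm overlap the next centre is 60 mm farther to -x, tilted 0.13 rad, +x end raised.
- plate_yellow: Steel thrust plate 90 x 40 x 8 mm (x, y, z), 0.15 to 0.3 kg, with a yellow stripe, 10 mm wide, across the middle of its top and a dark bolt-hole mark near each end. Origin: centre of its underside; x along its length, z up. Both ends alike: a half turn makes no difference. Starts flat on the bench, length within 35 degrees of world x.
- plate_blue: Steel thrust plate 90 x 40 x 8 mm (x, y, z), 0.15 to 0.3 kg, with a blue stripe, 10 mm wide, across the middle of its top and a dark bolt-hole mark near each end. Origin: centre of its underside; x along its length, z up. Both ends alike: a half turn makes no difference. Starts flat on the bench, length within 35 degrees of world x.
- plate_red: Steel thrust plate 90 x 40 x 8 mm (x, y, z), 0.15 to 0.3 kg, with a red stripe, 10 mm wide, across the middle of its top and a dark bolt-hole mark near each end. Origin: centre of its underside; x along its length, z up. Both ends alike: a half turn makes no difference. Starts flat on the bench, length within 35 degrees of world x.
- plate_plain: The same steel plate, 90 x 40 x 8 mm, without paint stripe; not part of the job, must stay where it is (15 mm at most). Origin: centre of its underside, x along its length.
- gear: Dark steel gear lying flat, 84 mm across the teeth, 18 mm high with a brass hub to 30 mm; bystander. Origin: centre of its underside.
- wrench: Steel wrench, 190 mm long, lying on the right of the bench; bystander.
- driver: Screwdriver, 200 mm long, lying on the right of the bench; bystander.
- oil: Grey oil bottle with red cap, 64 mm across, 170 mm high, on the left; bystander. Origin: centre of its underside.
- paste: Orange can with a white lid, 72 mm across, 65 mm high, on the left; bystander. Origin: centre of its underside.
- carton: Cardboard box 100 x 70 x 50 mm, on the far left; bystander. Origin: centre of its underside.
Mind the look-alikes: they are no part of the job. What is shaped like the plate_yellow but orange is not meant.

How it is judged:
By the outcome, as a careful person would: the job done as asked, in the order asked, and still so for the second after the job is handed in, with the robot touching nothing.
It also fails if it takes over 69 s, if anything falls off the work surface, if the arm or the gripper's body presses on something with over 40 N, if the wrist force passes 120 N, or if a joint passes its speed limit or range.

## Working session

There is one attempt and no reset: what is moved stays moved. The work goes in short steps, Python scripts to look and compute and a shell command to move; the robot and the scene stay as the last step left them, time stands still between calls to the robot, and variables do not carry over. Pictures are saved under pics/ and viewed, about 8 in all and at most 12, crops included, and the job is handed in when it is done.

```bash
ls; mkdir -p pics
python3 - <<'E'
from plant import robot, capture, camera_params
import cv2, numpy as np
s=robot.read_state()
for k in s: print(k,np.round(s[k],3))
for n in ("scene","top"):
    im=capture(n); cv2.imwrite(f"pics/{n}0.png",im[...,::-1]); p=camera_params(n)
    for k in p: print(n,k,np.round(p[k],4).tolist())
E
```

```text
pics
clock 0.0
qpos [-1.311  0.468 -0.012  1.604  0.006  1.071 -0.056]
qd [ 0.001 -0.    -0.001  0.002 -0.001 -0.001 -0.   ]
joint_torque [-0.0000e+00 -5.3238e+01  2.2000e-02 -2.5130e+01  1.1000e-02  8.0000e-03
  0.0000e+00]
tool_pos [0.194 0.62  0.252]
tcp_rot [ 0.151  0.989 -0.001 -0.   ]
contact_force [ 0.308  0.095 -0.662]
moment [ 0.024 -0.001  0.048]
gripper_width 1.002
scene mtx [[426.5814, 0.0, 278.6136], [0.0, 426.5814, 205.965], [0.0, 0.0, 1.0]]
scene dist [-0.1087, 0.0, 0.0, 0.0, 0.0]
scene camera_from_world [[-0.0821, 0.9966, 0.0069, 0.0236], [-0.59, -0.0541, 0.8056, 0.2931], [0.8032, 0.062, 0.5925, -1.5815], [0.0, 0.0, 0.0, 1.0]]
top mtx [[413.1201, 0.0, 278.6004], [0.0, 413.1201, 208.7736], [0.0, 0.0, 1.0]]
top dist [-0.0293, 0.0, 0.0, 0.0, 0.0]
top camera_from_world [[0.0301, -0.9995, -0.0067, 0.0258], [0.9903, 0.0289, 0.1356, -0.5527], [-0.1354, -0.0107, 0.9907, -1.1262], [0.0, 0.0, 0.0, 1.0]]
```

View pics/scene0.png

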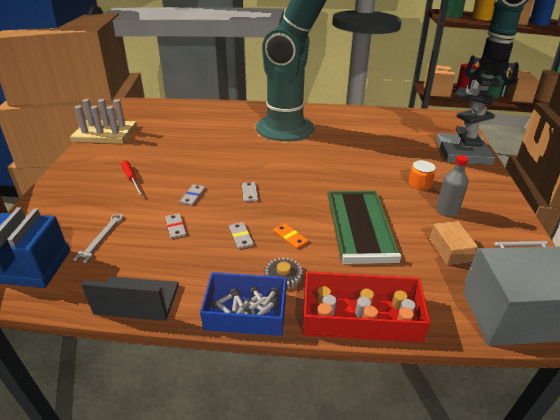

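View pics/top0.png

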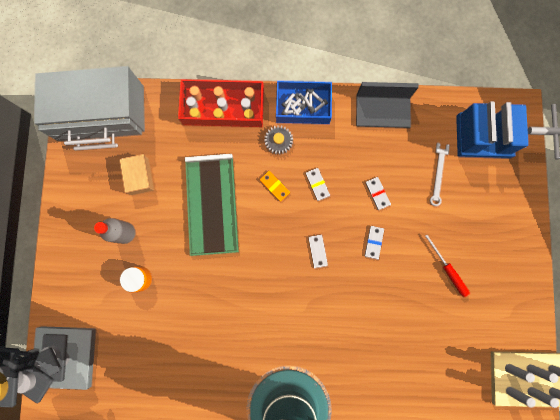

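The scene shows grey plates, given here as scene pixel / top pixel:
- Yellow stripe: (241,235) / (317,184).
- Blue stripe: (192,195) / (375,242).
- Red stripe: (176,226) / (377,193).
- Plain, unpainted: (250,192) / (318,251).
- Orange look-alike with a yellow stripe: (290,236) / (275,186). It is rejected because its body is orange.

The tray is at top (210,205), with the stop bar at its upper end.

```bash
cat > h.py <<'E'
from plant import robot, capture, camera_params
import cv2, numpy as np
from scipy.spatial.transform import Rotation as R
P={n:camera_params(n) for n in("scene","top")}
def ray(n,uv):
    p=P[n]; q=cv2.undistortPoints(np.array(uv,float).reshape(-1,1,2),np.array(p["mtx"]),np.array(p["dist"])).reshape(-1,2)
    T=np.array(p["camera_from_world"]); d=np.c_[q[:,0],-q[:,1],-np.ones(len(q))]@T[:3,:3]
    return -T[:3,:3].T@T[:3,3], d
def plane(n,uv,z):
    o,d=ray(n,uv); return o+d*((z-o[2])/d[:,2])[:,None]
def proj(n,pts):
    p=P[n]; T=np.array(p["camera_from_world"]); c=np.atleast_2d(pts)@T[:3,:3].T+T[:3,3]
    return cv2.projectPoints(c*[1,-1,-1],np.zeros(3),np.zeros(3),np.array(p["mtx"]),np.array(p["dist"]))[0].reshape(-1,2)
def tri(us,ut):
    (o1,d1),(o2,d2)=ray("scene",us),ray("top",ut); out=[]
    for a,b in zip(d1,d2):
        t=np.linalg.lstsq(np.c_[a,-b],o2-o1,rcond=None)[0]; x,y=o1+t[0]*a,o2+t[1]*b
        out.append(np.r_[(x+y)/2,np.linalg.norm(x-y)])
    return np.array(out)
def hsv(im): return cv2.cvtColor(im,cv2.COLOR_RGB2HSV)
def near(m,seed,r):
    """biggest blob of mask m within r px of the seed"""
    k=np.zeros_like(m); cv2.circle(k,seed,r,255,-1); n,l,s,c=cv2.connectedComponentsWithStats(m&k)
    return (l==1+np.argmax(s[1:,4])).astype(np.uint8)*255
def rect(n,m,z):
    """hull of mask on plane z -> centre, long, short, yaw(deg) of the long side"""
    cs=cv2.findContours(m,cv2.RETR_EXTERNAL,cv2.CHAIN_APPROX_NONE)[0]
    w=plane(n,np.vstack(cs).reshape(-1,2),z)[:,:2]*1000
    (c,(a,b),t)=cv2.minAreaRect(w.astype(np.float32))
    if a<b:a,b,t=b,a,t+90
    return np.array(c)/1000,a,b,(t+90)%180-90
def go(pos,yaw,tilt=0):
    """tool shift and turn to put the TCP at pos, pointing down, tool x along yaw(deg); tilt(deg) raises the +yaw end"""
    s=robot.read_state(); C=R.from_quat(s["tcp_rot"]); best=None
    for k in(0,180):
        G=R.from_euler("ZY",[yaw,-tilt],degrees=True)*R.from_euler("Z",k,degrees=True)*R.from_euler("x",180,degrees=True)
        rv=np.degrees((C.inv()*G).as_rotvec())
        if best is None or np.linalg.norm(rv)<np.linalg.norm(best):best=rv
    d=C.inv().apply(np.array(pos)-s["tool_pos"])
    print("shift",np.round(d,4),"turn",np.round(best,2),"q7",round(s["qpos"][6],2))
E
python3 - <<'E'
from h import *
ims={n:cv2.imread(f"pics/{n}0.png")[...,::-1].copy() for n in("scene","top")}
seeds=dict(yellow=((241,235),(317,184)),blue=((192,195),(375,242)),red=((176,226),(377,193)),plain=((250,192),(318,251)))
hue=dict(yellow=(20,38),blue=(105,130),red=(0,8))
for k,sd in seeds.items():
    cen=[]
    for n,s in zip(("scene","top"),sd):
        H=hsv(ims[n]); m=cv2.inRange(H,(0,0,90),(180,70,255))
        if k in hue:
            lo,hi=hue[k]; st=cv2.inRange(H,(lo,110,100),(hi,255,255))
            if k=="red": st|=cv2.inRange(H,(172,110,100),(180,255,255))
            kk=np.zeros_like(st); cv2.circle(kk,s,9,255,-1); m|=st&kk
        m=cv2.morphologyEx(m,cv2.MORPH_CLOSE,np.ones((3,3))); m=near(m,s,24)
        c=cv2.findContours(m,cv2.RETR_EXTERNAL,cv2.CHAIN_APPROX_NONE)[0]
        print(k,n,[np.round(v,4) for v in rect(n,m,.008)])
        (b,_,_)=cv2.minAreaRect(np.vstack(c)); cen.append(b)
    print("  tri",np.round(tri([cen[0]],[cen[1]]),4))
cv2.imwrite("pics/crop.png",np.hstack([cv2.resize(ims["top"][140:275,175:400],None,fx=1.77,fy=2.2)[:, :400],cv2.resize(ims["scene"][180:265,160:310],(400,297),interpolation=2)])[...,::-1])
t=cv2.resize(ims["top"][145:265,175:245],None,fx=4,fy=4,interpolation=2); q=cv2.resize(ims["scene"][180:270,320:410],(480,480),interpolation=2)
cv2.imwrite("pics/tray.png",np.hstack([t,q])[...,::-1])
E
```

```text
yellow scene [array([ 0.6344, -0.0679]), np.float64(94.9304), np.float64(40.9464), np.float64(24.7856)]
yellow top [array([ 0.6323, -0.0684]), np.float64(90.293), np.float64(41.9829), np.float64(23.8352)]
  tri [[ 0.6327 -0.0683  0.0049  0.0008]]
blue scene [array([ 0.4718, -0.2335]), np.float64(92.7846), np.float64(41.5619), np.float64(-9.7725)]
blue top [array([ 0.4678, -0.2335]), np.float64(89.5094), np.float64(41.246), np.float64(-10.1434)]
  tri [[ 0.4678 -0.2347  0.0044  0.0008]]
red scene [array([ 0.6134, -0.2432]), np.float64(95.6193), np.float64(40.5202), np.float64(24.6001)]
red top [array([ 0.6108, -0.2445]), np.float64(89.9254), np.float64(42.284), np.float64(24.421)]
  tri [[ 0.611  -0.2447  0.0049  0.0012]]
plain scene [array([ 0.442 , -0.0722]), np.float64(93.9541), np.float64(38.892), np.float64(11.8497)]
plain top [array([ 0.4381, -0.0722]), np.float64(89.5903), np.float64(39.2875), np.float64(11.5067)]
  tri [[ 4.381e-01 -7.250e-02  4.200e-03  2.000e-04]]
```

View pics/tray.png

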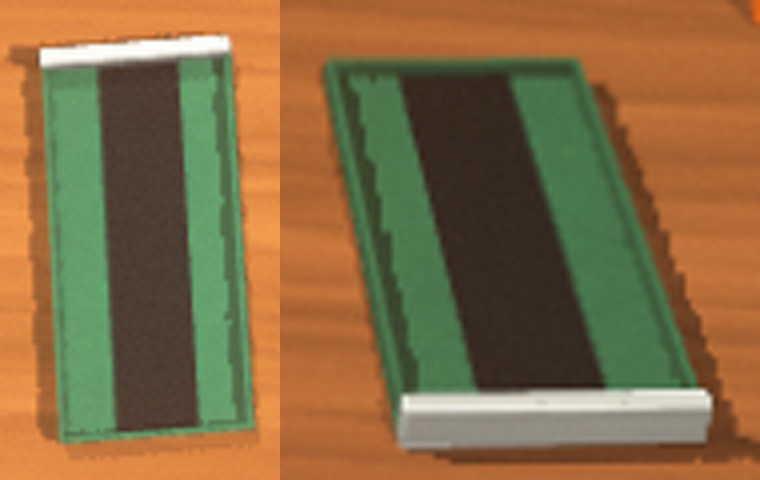

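View pics/crop.png

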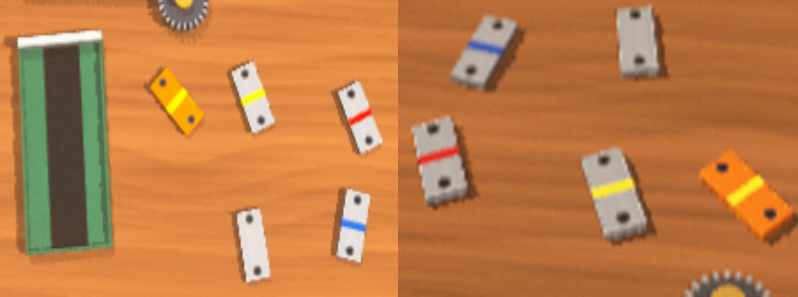

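Run:
```python
from h import *
ims={n:cv2.imread(f"pics/{n}0.png")[...,::-1].copy() for n in("scene","top")}
print("camtop",ray("top",[(0,0)])[0])
# stripes: heights
for k,(a,b),(lo,hi) in (("yellow",((241,235),(317,184)),(20,38)),("blue",((192,195),(375,242)),(105,130)),("red",((176,226),(377,193)),(0,8))):
    c=[]
    for n,s in(("scene",a),("top",b)):
        H=hsv(ims[n]); m=cv2.inRange(H,(lo,110,90),(hi,255,255))
        if k=="red": m|=cv2.inRange(H,(172,110,90),(180,255,255))
        kk=np.zeros_like(m); cv2.circle(kk,s,11,255,-1); M=cv2.moments(m&kk,True); c.append((M["m10"]/M["m00"],M["m01"]/M["m00"]))
    print(k,"stripe",np.round(tri([c[0]],[c[1]]),4), np.round(plane("top",[c[1]],.008),4))
cs={}
for n,s,r in(("scene",(360,220),60),("top",(210,205),70)):
    H=hsv(ims[n]); m=cv2.inRange(H,(0,0,0),(180,255,75))&~cv2.inRange(H,(40,70,0),(90,255,255)); m=cv2.morphologyEx(m,cv2.MORPH_OPEN,np.ones((5,5))); m=near(m,s,r)
    c,a,b,t=rect(n,m,.006); print("strip",n,np.round(c,4),a,b,t)
    g=cv2.inRange(H,(40,60,30),(90,255,255)); g=near(cv2.morphologyEx(g|m,cv2.MORPH_CLOSE,np.ones((3,3))),s,r+15)
    print("green",n,[np.round(v,4) for v in rect(n,g,.014)])
    w=near(cv2.inRange(H,(0,0,195),(180,60,255)),{"scene":(375,257),"top":(209,157)}[n],35)
    print("bar",n,[np.round(v,4) for v in rect(n,w,.024)])
    # strip corners px
    q=cv2.findContours(m,cv2.RETR_EXTERNAL,cv2.CHAIN_APPROX_NONE)[0]; q=max(q,key=len); ap=cv2.approxPolyDP(q,4,True).reshape(-1,2); print(ap.tolist()); print(np.round(plane(n,ap,.006),4).tolist())
```

```text
camtop [0.39414515 0.02969782 1.19091641]
yellow stripe [[ 6.326e-01 -6.840e-02  9.100e-03  4.000e-04]] [[ 0.6328 -0.0683  0.008 ]]
blue stripe [[ 4.680e-01 -2.333e-01  8.900e-03  2.000e-04]] [[ 0.468  -0.2336  0.008 ]]
red stripe [[ 6.107e-01 -2.441e-01  9.000e-03  5.000e-04]] [[ 0.6108 -0.2441  0.008 ]]
strip scene [0.5486 0.2358] 246.56729125976562 59.016937255859375 5.9783406257629395
green scene [array([0.559 , 0.2358]), np.float64(273.4239), np.float64(140.4051), np.float64(6.1355)]
bar scene [array([0.6987, 0.2517]), np.float64(135.832), np.float64(10.3414), np.float64(-85.3241)]
[[343, 194], [356, 251], [379, 252], [362, 194]]
[[0.4287, 0.197, 0.006], [0.6694, 0.2192, 0.006], [0.6684, 0.2749, 0.006], [0.4235, 0.2519, 0.006]]Traceback (most recent call last):
  File "<stdin>", line 14, in <module>
  File "h.py", line 24, in near
    return (l==1+np.argmax(s[1:,4])).astype(np.uint8)*255
                 ~~~~~~~~~^^^^^^^^^
    return _wrapfunc(a, 'argmax', axis=axis, out=out, **kwds)
    return bound(*args, **kwds)
ValueError: attempt to get argmax of an empty sequence
```

Run:
```python
from h import *
ims={n:cv2.imread(f"pics/{n}0.png")[...,::-1].copy() for n in("scene","top")}
print(ims["top"][205,211],hsv(ims["top"])[205,211],ims["top"][205,192],ims["top"][158,209])
n="top";s=(211,205);H=hsv(ims[n])
m=cv2.inRange(H,(0,0,0),(35,150,110)); m=near(cv2.morphologyEx(m,cv2.MORPH_OPEN,np.ones((5,5))),s,60)
print("strip",[np.round(v,4) for v in rect(n,m,.006)])
g=cv2.inRange(H,(40,60,30),(90,255,255)); g=near(cv2.morphologyEx(g|m,cv2.MORPH_CLOSE,np.ones((3,3))),s,75)
print("green",[np.round(v,4) for v in rect(n,g,.014)])
w=near(cv2.inRange(H,(0,0,190),(180,50,255)),(209,157),30); print("bar",[np.round(v,4) for v in rect(n,w,.024)])
B=[]
for nm,mm,sd in (("scene",None,None),):
    pass
# row profile along the strip centre near the bar
for v in range(152,170): print(v,ims[n][v,207],np.round(plane(n,[(207,v)],.006)[0,:2],4),np.round(plane(n,[(207,v)],.024)[0,:1],4))
for u in (198,205,212,219,226):
  print(u,[int(x) for x in ims[n][246:258,u].sum(1)])
# tray top corners in both views (from crops), triangulated
us=[(320+325*90/480,180+62*90/480),(320+580*0-0,0)]
near_s=[(320+(330-280)*90/480,180+62*90/480),(320+(578-280)*90/480,180+62*90/480)]
near_t=[(175+253/4,145+428/4),(175+61/4,145+440/4)]
print(np.round(tri(near_s,near_t),4))
bar_s=[(320+(402-280)*90/480,180+396*90/480),(320+(708-280)*90/480,180+392*90/480)]
bar_t=[(175+230/4,145+50/4),(175+42/4,145+66/4)]
print(np.round(tri(bar_s,bar_t),4))
```

```text
[76 63 52] [14 81 76] [ 97 153 106] [250 250 246]
strip [array([0.5606, 0.2376]), np.float64(269.007), np.float64(58.0152), np.float64(6.0678)]
green [array([0.5572, 0.2371]), np.float64(272.0753), np.float64(138.0123), np.float64(6.0876)]
bar [array([0.6988, 0.2522]), np.float64(134.8185), np.float64(12.4078), np.float64(-83.9347)]
152 [225 138  71] [0.7193 0.2594] [0.7144]
153 [224 136  69] [0.7163 0.2592] [0.7114]
154 [186 111  57] [0.7132 0.2591] [0.7084]
155 [217 191 171] [0.7102 0.2589] [0.7054]
156 [248 244 237] [0.7072 0.2587] [0.7024]
157 [251 250 246] [0.7041 0.2586] [0.6994]
158 [251 249 244] [0.7011 0.2584] [0.6964]
159 [203 197 186] [0.6981 0.2582] [0.6935]
160 [124 113 104] [0.6951 0.2581] [0.6905]
161 [94 78 69] [0.692  0.2579] [0.6875]
162 [76 57 44] [0.689  0.2577] [0.6845]
163 [77 57 45] [0.686  0.2576] [0.6816]
164 [76 58 44] [0.683  0.2574] [0.6786]
165 [78 60 48] [0.68   0.2572] [0.6756]
166 [79 60 48] [0.6769 0.2571] [0.6726]
167 [80 62 50] [0.6739 0.2569] [0.6697]
168 [78 61 49] [0.6709 0.2567] [0.6667]
169 [78 63 49] [0.6679 0.2566] [0.6638]
198 [368, 370, 365, 368, 366, 358, 374, 329, 362, 333, 363, 370]
205 [198, 190, 192, 203, 197, 201, 173, 344, 348, 371, 371, 368]
212 [192, 193, 187, 199, 198, 171, 240, 360, 347, 372, 363, 374]
219 [188, 203, 199, 208, 176, 175, 348, 371, 387, 382, 367, 361]
226 [368, 370, 368, 376, 363, 334, 363, 381, 379, 383, 374, 409]
[[0.4279 0.1555 0.011  0.004 ]
 [0.4152 0.291  0.0111 0.0019]]
[[0.7007 0.1829 0.0213 0.0037]
 [0.6856 0.3198 0.0199 0.0034]]
```

```bash
cat >> h.py <<'E'
TC=np.array([.5598,.2374]); TY=6.08
def tp(x,y=0):
    a=np.radians(TY); return TC+np.array([np.cos(a)*x-np.sin(a)*y,np.sin(a)*x+np.cos(a)*y])
E
python3 -c "
from h import *
go([.6325,-.0683,.12],24); go([.6325,-.0683,.12],24+180)"
```

```text
shift [-0.6241 -0.5259  0.1333] turn [-9.000e-02 -3.000e-02 -4.135e+01] q7 -0.06
shift [-0.6241 -0.5259  0.1333] turn [-9.000e-02 -3.000e-02 -4.135e+01] q7 -0.06
```

```bash
python3 -m pendant '[{"x":-0.31,"y":-0.26,"z":0.02,"az":69,"jaw":-1},{"x":-0.31,"y":-0.26,"z":0.02,"az":69,"jaw":-1},{"x":-0.31,"y":-0.26,"z":0.02,"az":69,"jaw":-1},{"x":-0.31,"y":-0.26,"z":0.02,"az":69,"jaw":-1},{"x":-0.31,"y":-0.26,"z":0.02,"az":69,"jaw":-1},{"x":-0.31,"y":-0.26,"z":0.02,"az":69,"jaw":-1},{"x":-0.31,"y":-0.26,"z":0.02,"az":69,"jaw":-1},{"x":-0.31,"y":-0.26,"z":0.02,"az":69,"jaw":-1}]' 60; python3 -c "
from h import *
go([.6325,-.0683,.10],24)"
```

```text
shift [-0.6241 -0.5258  0.1533] turn [-9.000e-02 -3.000e-02 -4.135e+01] q7 -0.06validation failed for argument at $[0]...
```

```bash
python3 -m pendant '[{"ax":0,"ay":0,"az":69,"x":-0.31,"y":-0.26,"z":0.02,"jaw":-1},{"ax":0,"ay":0,"az":69,"x":-0.31,"y":-0.26,"z":0.02,"jaw":-1},{"ax":0,"ay":0,"az":69,"x":-0.31,"y":-0.26,"z":0.02,"jaw":-1},{"ax":0,"ay":0,"az":69,"x":-0.31,"y":-0.26,"z":0.02,"jaw":-1},{"ax":0,"ay":0,"az":69,"x":-0.31,"y":-0.26,"z":0.02,"jaw":-1},{"ax":0,"ay":0,"az":69,"x":-0.31,"y":-0.26,"z":0.02,"jaw":-1},{"ax":0,"ay":0,"az":69,"x":-0.31,"y":-0.26,"z":0.02,"jaw":-1},{"ax":0,"ay":0,"az":69,"x":-0.31,"y":-0.26,"z":0.02,"jaw":-1}]' 60; python3 -c "
from h import *
go([.6325,-.0683,.10],24)"
```

```text
clock: 0.9
tool_pos: [0.4097, 0.282, 0.233]
tcp_rot: [0.685, 0.729, -0.001, 0.0]
contact_force: [1.4, 0.5, -0.1]
gripper_width: 0.996
shift [-0.3632  0.2008  0.1334] turn [2.000e-02 9.000e-02 6.955e+01] q7 -0.51
```

```bash
python3 -m pendant '[{"ax":0,"ay":0,"az":69,"x":-0.36,"y":0.2,"z":0.13,"jaw":-1},{"ax":0,"ay":0,"az":69,"x":-0.36,"y":0.2,"z":0.13,"jaw":-1},{"ax":0,"ay":0,"az":69,"x":-0.36,"y":0.2,"z":0.13,"jaw":-1},{"ax":0,"ay":0,"az":69,"x":-0.36,"y":0.2,"z":0.13,"jaw":-1},{"ax":0,"ay":0,"az":69,"x":-0.36,"y":0.2,"z":0.13,"jaw":-1},{"ax":0,"ay":0,"az":69,"x":-0.36,"y":0.2,"z":0.13,"jaw":-1},{"ax":0,"ay":0,"az":69,"x":-0.36,"y":0.2,"z":0.13,"jaw":-1},{"ax":0,"ay":0,"az":69,"x":-0.36,"y":0.2,"z":0.13,"jaw":-1}]'; python3 -c "
from h import *
go([.6325,-.0683,.07],24)"
```

```text
clock: 1.7
tool_pos: [0.6149, -0.0394, 0.1125]
tcp_rot: [0.977, 0.215, -0.001, 0.0]
contact_force: [0.8, -0.0, -0.0]
gripper_width: 0.995
shift [0.0039 0.0336 0.0425] turn [0.04 0.08 0.81] q7 -0.72
```

```bash
python3 -m pendant '[{"ax":0,"ay":0,"az":0.8,"x":0.004,"y":0.0336,"z":0.03,"jaw":-0.7},{"ax":0,"ay":0,"az":0.8,"x":0.004,"y":0.0336,"z":0.0425,"jaw":-0.7},{"ax":0,"ay":0,"az":0.8,"x":0.004,"y":0.0336,"z":0.0425,"jaw":-0.7}]'
python3 - <<'E'
from h import *
go([.6325,-.0683,.020],24)
im=capture("top"); im2=capture("scene")
cv2.imwrite("pics/a.png",np.hstack([cv2.resize(im[130:240,260:380],(480,440)),cv2.resize(im2[170:270,190:300],(400,440)[:1]+(440,))])[:,:800][...,::-1])
E
```

```text
clock: 2.0
tool_pos: [0.6306, -0.069, 0.0672]
tcp_rot: [0.978, 0.207, -0.003, -0.0]
contact_force: [0.2, 0.6, -0.3]
gripper_width: 0.848
shift [0.0023 0.0002 0.0471] turn [-0.09  0.37 -0.09] q7 -0.66
```

View pics/a.png

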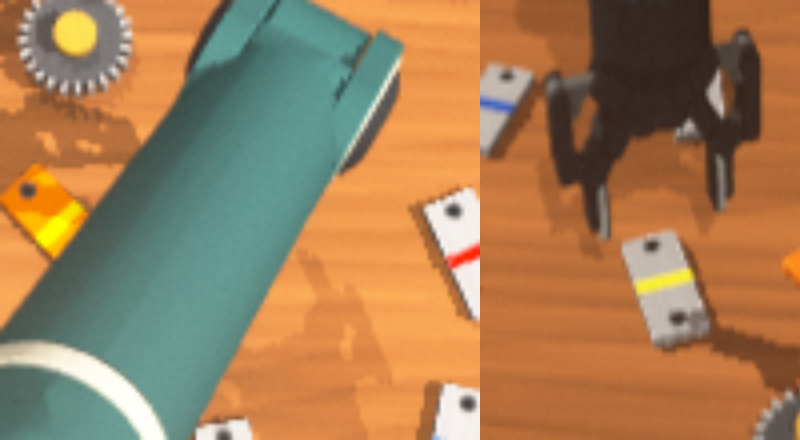

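The picture shows the open jaws astride the yellow-marked plate (crop pixel about (665,285)). I'm going down to close on it.

```bash
python3 -m pendant '[{"ax":0,"ay":0.3,"az":0,"x":0.002,"y":0,"z":0.03,"jaw":-0.7},{"ax":0,"ay":0.3,"az":0,"x":0.002,"y":0,"z":0.047,"jaw":-0.7},{"ax":0,"ay":0.3,"az":0,"x":0.002,"y":0,"z":0.047,"jaw":-0.7},{"ax":0,"ay":0.3,"az":0,"x":0.002,"y":0,"z":0.047,"jaw":0.3},{"ax":0,"ay":0.3,"az":0,"x":0.002,"y":0,"z":0.047,"jaw":1},{"ax":0,"ay":0.3,"az":0,"x":0.002,"y":0,"z":0.047,"jaw":1},{"ax":0,"ay":0.3,"az":0,"x":0.002,"y":0,"z":0.047,"jaw":1},{"ax":0,"ay":0.3,"az":0,"x":0.002,"y":0,"z":0.047,"jaw":1}]' 60;python3 -c "
from h import *
p=tp(.0875);go([*p,.085],6.08)"
```

```text
clock: 2.9
tool_pos: [0.6348, -0.0661, 0.0247]
tcp_rot: [0.978, 0.209, 0.003, -0.001]
contact_force: [-1.8, 0.4, 5.5]
gripper_width: 0.44
shift [ 0.139  -0.2807 -0.0595] turn [-0.06 -0.3  18.01] q7 -0.63
```

```bash
python3 -m pendant '[{"ax":0,"ay":0,"az":0,"x":0,"y":0,"z":-0.03,"jaw":1},{"ax":0,"ay":0,"az":0,"x":0,"y":0,"z":-0.08,"jaw":1},{"ax":0,"ay":0,"az":0,"x":0,"y":0,"z":-0.08,"jaw":1}]';python3 - <<'E'
from h import *
p=tp(.0875);go([*p,.085],6.08)
im2=capture("scene"); im=capture("top")
cv2.imwrite("pics/b.png",np.hstack([cv2.resize(im2[150:280,170:310],(560,520))])[...,::-1])
E
```

```text
clock: 3.2
tool_pos: [0.6386, -0.0677, 0.1115]
tcp_rot: [0.978, 0.208, 0.008, 0.001]
contact_force: [0.2, -0.3, -2.0]
gripper_width: 0.433
shift [ 0.1352 -0.2838  0.0271] turn [ 0.16 -0.94 17.98] q7 -0.68
```

View pics/b.png

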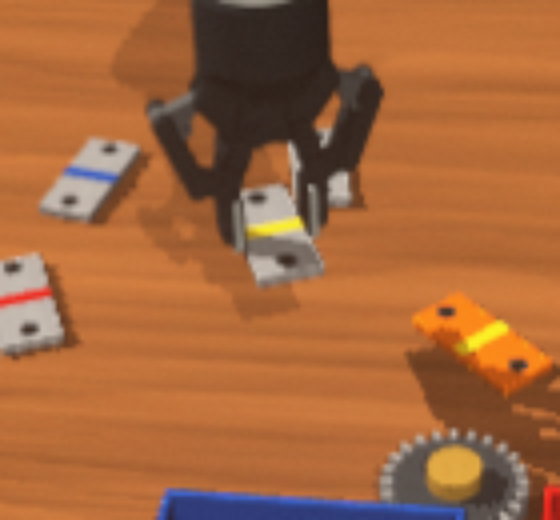

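Yellow plate is held clear of the bench, stripe at crop (273,229).

```bash
python3 - <<'E'
from h import *
im=cv2.resize(cv2.imread("pics/b.png")[...,::-1],(140,130),interpolation=cv2.INTER_AREA); m=cv2.inRange(hsv(im),(20,110,90),(38,255,255)); m=near(m,(68,57),12); M=cv2.moments(m,True)
uv=(170+M["m10"]/M["m00"],150+M["m01"]/M["m00"]); s=robot.read_state(); w=plane("scene",[uv],s["tool_pos"][2]-.0167)[0]
print(uv,w, R.from_quat(s["tcp_rot"]).inv().apply(w-s["tool_pos"]))
E
python3 -m pendant '[{"ax":0,"ay":-1,"az":18,"x":0.135,"y":-0.284,"z":0.01,"jaw":1},{"ax":0,"ay":-1,"az":18,"x":0.135,"y":-0.284,"z":0.01,"jaw":1},{"ax":0,"ay":-1,"az":18,"x":0.135,"y":-0.284,"z":0.01,"jaw":1},{"ax":0,"ay":-1,"az":18,"x":0.135,"y":-0.284,"z":0.01,"jaw":1},{"ax":0,"ay":-1,"az":18,"x":0.135,"y":-0.284,"z":0.01,"jaw":1},{"ax":0,"ay":-1,"az":18,"x":0.135,"y":-0.284,"z":0.01,"jaw":1},{"ax":0,"ay":-1,"az":18,"x":0.135,"y":-0.284,"z":0.01,"jaw":1},{"ax":0,"ay":-1,"az":18,"x":0.135,"y":-0.284,"z":0.01,"jaw":1}]'
python3 -c "
from h import *
p=tp(.0875);go([*p,.060],6.08)"
```

```text
(238.16326530612247, 206.57142857142856) [ 0.62804524 -0.07057151  0.08959983] [-0.00842579  0.00109963  0.0166311 ]
clock: 4.1
tool_pos: [0.6402, 0.2533, 0.0947]
tcp_rot: [0.998, 0.057, -0.006, 0.0]
contact_force: [-0.2, -0.3, -3.3]
gripper_width: 0.436
shift [0.0063 0.0074 0.0347] turn [-0.02  0.73  0.44] q7 -1.43
```

```bash
python3 -m pendant '[{"ax":0,"ay":0.7,"az":0.4,"x":0.008,"y":0.0074,"z":0.03,"jaw":1},{"ax":0,"ay":0.7,"az":0.4,"x":0.008,"y":0.0074,"z":0.03,"jaw":1},{"ax":0,"ay":0.7,"az":0.4,"x":0.008,"y":0.0074,"z":0.03,"jaw":1},{"ax":0,"ay":0.7,"az":0.4,"x":0.008,"y":0.0074,"z":0.03,"jaw":1}]'
python3 - <<'E'
from h import *
s=robot.read_state();print(s["tool_pos"]);im=capture("scene");cv2.imwrite("pics/c.png",cv2.resize(im[150:280,300:440],(560,520))[...,::-1])
s=robot.read_state();print(s["tool_pos"])
u0=proj("scene",s["tool_pos"]+[0,0,-.0167])[0].astype(int); print(u0)
m=cv2.inRange(hsv(im),(20,110,90),(38,255,255)); m=near(m,tuple(int(v) for v in u0),14); M=cv2.moments(m,True)
uv=(M["m10"]/M["m00"],M["m01"]/M["m00"]); w=plane("scene",[uv],s["tool_pos"][2]-.0167)[0]
print(uv,M["m00"],w, R.from_quat(s["tcp_rot"]).inv().apply(w-s["tool_pos"]))
p=tp(.0905);go([*p,.032],6.08)
E
```

```text
clock: 4.5
tool_pos: [0.6491, 0.2457, 0.0654]
tcp_rot: [0.999, 0.053, 0.0, -0.0]
contact_force: [0.1, 0.4, -2.9]
gripper_width: 0.441
[0.64907574 0.24565604 0.06538195]
[0.64923381 0.2461221  0.06571045]
[368 232]
(368.77358490566036, 231.47169811320754) 53.0 [0.64490421 0.24635125 0.04901045] [-0.00429368 -0.00067368  0.01669726]
shift [ 0.0006 -0.0008  0.0337] turn [-0.04 -0.04 -0.03] q7 -1.41
```

View pics/c.png

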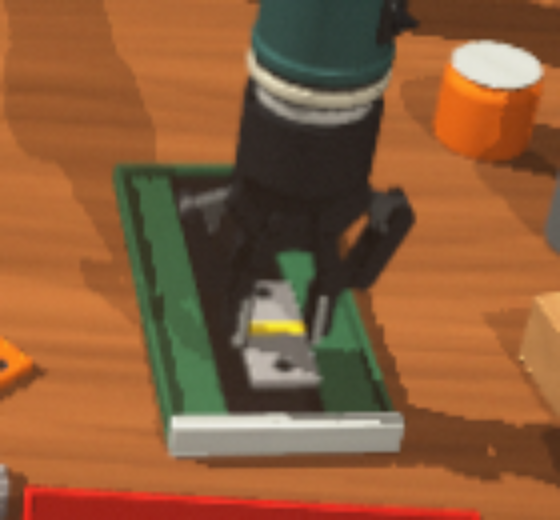

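The plate is level over the strip, stripe at (277,328) in the crop, with the stop bar just ahead of it. I'm lowering it now.

```bash
python3 -m pendant '[{"ax":0,"ay":0,"az":0,"x":0.0006,"y":-0.0008,"z":0.02,"jaw":1},{"ax":0,"ay":0,"az":0,"x":0.0006,"y":-0.0008,"z":0.03,"jaw":1},{"ax":0,"ay":0,"az":0,"x":0.0006,"y":-0.0008,"z":0.0335,"jaw":1},{"ax":0,"ay":0,"az":0,"x":0.0006,"y":-0.0008,"z":0.0345,"jaw":1},{"ax":0,"ay":0,"az":0,"x":0.0006,"y":-0.0008,"z":0.0345,"jaw":1}]'
```

```text
clock: 5.05
tool_pos: [0.6502, 0.2472, 0.0388]
tcp_rot: [0.999, 0.054, -0.0, -0.002]
contact_force: [-20.4, -4.2, 50.5]
gripper_width: 0.441
```

```bash
python3 -m pendant '[{"ax":0,"ay":0,"az":0,"x":0,"y":0,"z":-0.006,"jaw":1},{"ax":0,"ay":0,"az":0,"x":0,"y":0,"z":-0.006,"jaw":1}]'
python3 - <<'E'
from h import *
a=capture("scene");b=capture("top");print(robot.read_state()["tool_pos"],robot.read_state()["contact_force"])
cv2.imwrite("pics/d.png",np.hstack([cv2.resize(a[205:265,340:410],(560,480),interpolation=2),cv2.resize(b[145:265,175:235],(240,480))])[...,::-1])
E
```

```text
clock: 5.25
tool_pos: [0.6513, 0.2476, 0.0462]
tcp_rot: [0.999, 0.054, 0.001, -0.003]
contact_force: [0.3, -0.2, -2.5]
gripper_width: 0.441
[0.64969962 0.24727584 0.0436609 ] [-0.6973445  -0.1686205  -3.65342165]
```

View pics/d.png

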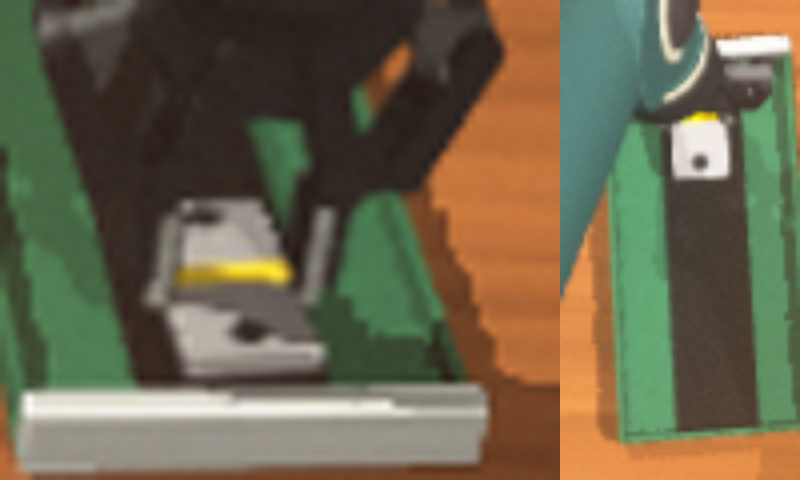

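Run:
```python
from h import *
h=tri([(365.4,231.9)],[(210,185)])[0];print("near hole",h)
# near end corners of top face: scene (180,200),(262,200); top crop (672,122..180)(728,178)
print("near corners",tri([(340+182/8,205+200/8),(340+262/8,205+200/8)],[(175+(730-560)/4,145+178/4),(175+(676-560)/4,145+180/4)]))
# stripe: near edge/scene left-right
s=robot.read_state()["tool_pos"]; f=(340+248/8,205+330/8); st=(340+233/8,205+271/8)
for z in(.015,.02,.025,.03,.035): print(z,"far",plane("scene",[f],z)[0,:2],"stripe",plane("scene",[st],z)[0,:2],"near",plane("scene",[(365.4,231.9)],z)[0,:2])
# initial hole spacing
print(plane("top",[(175+244/1.77,140+73/2.2),(175+264/1.77,140+123/2.2)],.008))
```

```text
near hole [0.61693785 0.24277933 0.02412438 0.00179236]
near corners [[0.60577233 0.22940925 0.01960333 0.01799526]
 [0.60273149 0.26158731 0.01976398 0.00461189]]
0.015 far [0.65927092 0.25508867] stripe [0.63200999 0.252883  ] near [0.60559215 0.24576398]
0.02 far [0.66500105 0.2538881 ] stripe [0.63793889 0.25169851] near [0.61171366 0.24463139]
0.025 far [0.67073119 0.25268752] stripe [0.64386779 0.25051401] near [0.61783518 0.2434988 ]
0.03 far [0.67646132 0.25148695] stripe [0.64979669 0.24932952] near [0.62395669 0.24236622]
0.035 far [0.68219145 0.25028637] stripe [0.65572559 0.24814503] near [0.63007821 0.24123363]
[[ 0.6637069  -0.05443791  0.008     ]
 [ 0.5972959  -0.08845745  0.008     ]]
```

```bash
python3 -m pendant '[{"ax":0,"ay":-8,"az":0,"x":0,"y":0,"z":0.0,"jaw":1},{"ax":0,"ay":-10,"az":0,"x":0,"y":0,"z":0.005,"jaw":1},{"ax":0,"ay":-10,"az":0,"x":0,"y":0,"z":0.010,"jaw":1},{"ax":0,"ay":-10,"az":0,"x":0,"y":0,"z":0.010,"jaw":1}]'
python3 -c "
from h import *
s=robot.read_state();print(s['tool_pos'],s['contact_force'],s['moment']);p=tp(.0905);go([*p,.032],6.08)"
```

```text
clock: 5.75
tool_pos: [0.6489, 0.2467, 0.0313]
tcp_rot: [0.995, 0.054, -0.089, 0.003]
contact_force: [-0.0, -0.5, -2.6]
gripper_width: 0.439
[0.64892872 0.24672555 0.03130436] [-0.03473563 -0.46405626 -2.55688022] [-0.00975601 -0.32214152 -0.00393981]
shift [ 0.0007 -0.0002 -0.0008] turn [-0.17 10.16  0.09] q7 -1.43
```

```bash
python3 -m pendant '[{"ax":0,"ay":0,"az":0,"x":0.0003,"y":0,"z":0.0015,"jaw":1},{"ax":0,"ay":0,"az":0,"x":0.0005,"y":0,"z":0.003,"jaw":1},{"ax":0,"ay":0,"az":0,"x":0.0005,"y":0,"z":0.003,"jaw":1}]'
python3 -c "
from h import *
s=robot.read_state();print(s['tool_pos'],s['contact_force'],s['moment'])"
```

```text
clock: 6.05
tool_pos: [0.6488, 0.2468, 0.0303]
tcp_rot: [0.995, 0.054, -0.088, 0.003]
contact_force: [-2.3, -0.7, 8.1]
gripper_width: 0.438
[0.64876461 0.2468286  0.03028795] [-2.34070633 -0.70864343  8.11818381] [-0.38285569  0.57537239  0.01949279]
```

```bash
python3 -m pendant '[{"ax":0,"ay":0,"az":0,"x":0,"y":0,"z":0,"jaw":-0.3},{"ax":0,"ay":0,"az":0,"x":0,"y":0,"z":0,"jaw":-0.4},{"ax":0,"ay":0,"az":0,"x":0,"y":0,"z":0,"jaw":-0.4},{"ax":0,"ay":0,"az":0,"x":0,"y":0,"z":-0.03,"jaw":-0.5},{"ax":0,"ay":10,"az":0,"x":0,"y":0.05,"z":-0.08,"jaw":-0.6},{"ax":0,"ay":10,"az":0,"x":0,"y":0.1,"z":-0.09,"jaw":-0.7},{"ax":0,"ay":10,"az":0,"x":0,"y":0.15,"z":-0.09,"jaw":-0.7},{"ax":0,"ay":10,"az":0,"x":0,"y":0.2,"z":-0.09,"jaw":-0.7}]'
python3 -c "
from h import *
go([.468,-.2335,.10],-10)"
```

```text
clock: 6.85
tool_pos: [0.6844, 0.0665, 0.1192]
tcp_rot: [0.999, 0.055, -0.0, -0.002]
contact_force: [1.2, 0.3, 0.3]
gripper_width: 0.847
shift [-0.2478  0.2747  0.0181] turn [-0.25  0.04 16.25] q7 -1.17
```

```bash
python3 -m pendant '[{"ax":0,"ay":0,"az":16.2,"x":-0.248,"y":0.275,"z":0.02,"jaw":-0.7},{"ax":0,"ay":0,"az":16.2,"x":-0.248,"y":0.275,"z":0.02,"jaw":-0.7},{"ax":0,"ay":0,"az":16.2,"x":-0.248,"y":0.275,"z":0.02,"jaw":-0.7},{"ax":0,"ay":0,"az":16.2,"x":-0.248,"y":0.275,"z":0.02,"jaw":-0.7},{"ax":0,"ay":0,"az":16.2,"x":-0.248,"y":0.275,"z":0.02,"jaw":-0.7},{"ax":0,"ay":0,"az":16.2,"x":-0.248,"y":0.275,"z":0.02,"jaw":-0.7},{"ax":0,"ay":0,"az":16.2,"x":-0.248,"y":0.275,"z":0.02,"jaw":-0.7},{"ax":0,"ay":0,"az":16.2,"x":-0.248,"y":0.275,"z":0.02,"jaw":-0.7}]'
python3 - <<'E'
from h import *
a=capture("scene");b=capture("top")
cv2.imwrite("pics/e_s.png",a[...,::-1]);cv2.imwrite("pics/e_t.png",b[...,::-1])
cv2.imwrite("pics/e.png",np.hstack([cv2.resize(a[185:265,325:405],(480,480),interpolation=2),cv2.resize(b[145:265,175:245],(280,480),interpolation=2)])[...,::-1])
go([.468,-.2335,.07],-10)
E
```

```text
clock: 7.65
tool_pos: [0.4642, -0.2378, 0.0983]
tcp_rot: [0.996, -0.09, -0.001, -0.001]
contact_force: [0.9, -0.2, -1.0]
gripper_width: 0.851
shift [ 0.0023 -0.0041  0.0283] turn [-0.17  0.09 -0.36] q7 -0.78
```

View pics/e.png

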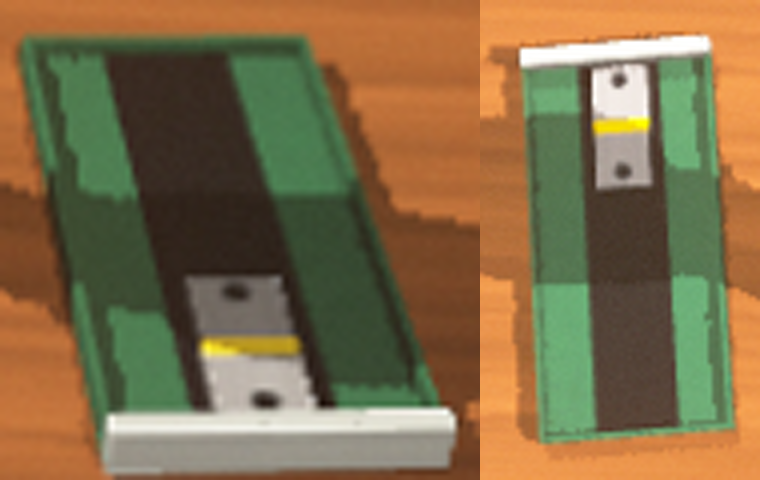

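Yellow lies flat inside the strip, with its far end just short of the bar (top crop: stripe at (622,126), near end at row 188). I'll measure it and go on to blue.

```bash
cat >> h.py <<'E'
def tray(xy):
    a=np.radians(TY); d=np.array(xy)-TC; return np.array([np.cos(a)*d[0]+np.sin(a)*d[1],-np.sin(a)*d[0]+np.cos(a)*d[1]])*1000
def plates(b):
    """grey plate area on the strip and stripe positions in tray mm, top view"""
    H=hsv(b); k=np.zeros(b.shape[:2],np.uint8); c=proj("top",[[*tp(x,y),.014] for x,y in((-.13,-.03),(-.13,.03),(.1325,.03),(.1325,-.03))])
    cv2.fillConvexPoly(k,c.astype(np.int32),255)
    m=cv2.inRange(H,(0,0,95),(180,45,255))&k
    for nm,lo,hi in(("yellow",(20,110,90),(38,255,255)),("blue",(100,110,60),(130,255,255)),("red",(172,110,70),(180,255,255))):
        st=cv2.inRange(H,lo,hi)&k
        if nm=="red": st|=cv2.inRange(H,(0,110,70),(8,255,255))&k
        m|=st; M=cv2.moments(st,True)
        if M["m00"]>8:
            r=rect("top",st,.014 if nm=="yellow" else .020); print(nm,"stripe",np.round(tray(r[0]),1),"len",r[1:3],"yaw",round((r[3]-TY)%180-90,1))
    m=cv2.morphologyEx(m,cv2.MORPH_CLOSE,np.ones((5,5)))
    r=rect("top",near(m,tuple(int(v) for v in proj("top",[[*tp(.07),.014]])[0]),120),.014); print("grey",np.round(tray(r[0]),1),r[1:3],"yaw",round(r[3]-TY,1))
E
python3 -c "
from h import *
plates(cv2.imread('pics/e_t.png')[...,::-1].copy())"
python3 -m pendant '[{"ax":0,"ay":0,"az":-0.3,"x":0.002,"y":-0.004,"z":0.028,"jaw":-0.7},{"ax":0,"ay":0,"az":-0.3,"x":0.002,"y":-0.004,"z":0.028,"jaw":-0.7},{"ax":0,"ay":0,"az":-0.3,"x":0.002,"y":-0.004,"z":0.028,"jaw":-0.7}]' 100
python3 -c "
from h import *
go([.468,-.2335,.0235],-10)"
```

```text
yellow stripe [86.  -1.4] len (41.45851516723633, 9.404716491699219) yaw 0.4
grey [89.8  5.4] (95.22407531738281, 58.6173095703125) yaw -4.5
clock: 8.05
tool_pos: [0.468, -0.2326, 0.0702]
tcp_rot: [0.996, -0.087, -0.001, -0.002]
contact_force: [0.2, -0.7, 1.0]
gripper_width: 0.849
shift [0.0003 0.001  0.0467] turn [-0.19  0.16  0.02] q7 -0.75
```

```bash
python3 - <<'E'
from h import *
b=cv2.imread('pics/e_t.png')[...,::-1]
for x,z in((.131,.014),(.135,.024),(.135,.006),(.133,.006)): print(x,z,proj("top",[[*tp(x),z]]))
for u in(205,208,211):
  print(u,[b[v,u].tolist() for v in range(157,168)])
E
python3 -m pendant '[{"ax":0,"ay":0,"az":0,"x":0,"y":0.001,"z":0.03,"jaw":-0.7},{"ax":0,"ay":0,"az":0,"x":0,"y":0.001,"z":0.046,"jaw":-0.7},{"ax":0,"ay":0,"az":0,"x":0,"y":0.001,"z":0.046,"jaw":-0.7},{"ax":0,"ay":0,"az":0,"x":0,"y":0.001,"z":0.046,"jaw":-0.7}]'
python3 -c "
from h import *
go([.468,-.2335,.024],-10);print(robot.read_state()['tool_pos'])"
```

```text
0.131 0.014 [[208.7245253  161.03150549]]
0.135 0.024 [[208.05490753 158.83494051]]
0.135 0.006 [[209.12611481 160.39198495]]
0.133 0.006 [[209.16130715 161.0506394 ]]
205 [[254, 253, 252], [254, 254, 252], [231, 228, 219], [158, 149, 139], [124, 110, 101], [194, 180, 171], [235, 226, 221], [240, 234, 227], [240, 233, 226], [240, 232, 227], [240, 232, 226]]
208 [[254, 253, 251], [254, 253, 251], [218, 212, 199], [131, 121, 111], [172, 158, 152], [215, 199, 191], [180, 168, 158], [136, 122, 115], [130, 116, 111], [172, 160, 154], [234, 227, 220]]
211 [[254, 253, 251], [253, 252, 250], [220, 213, 200], [127, 113, 104], [219, 211, 206], [239, 230, 225], [212, 197, 193], [166, 155, 149], [154, 143, 139], [225, 218, 207], [242, 234, 228]]
clock: 8.45
tool_pos: [0.4679, -0.2336, 0.0246]
tcp_rot: [0.996, -0.087, -0.001, -0.002]
contact_force: [0.2, 0.7, 0.1]
gripper_width: 0.852
shift [ 0.0001 -0.0001  0.0006] turn [-0.18  0.16  0.02] q7 -0.69
[ 0.46789083 -0.23360081  0.02463628]
```

The yellow plate's end-to-bar gap comes out at about 2–4 mm. Closing on blue.

```bash
python3 -m pendant '[{"ax":0,"ay":0,"az":0,"x":0,"y":0,"z":0,"jaw":0.2},{"ax":0,"ay":0,"az":0,"x":0,"y":0,"z":0,"jaw":1},{"ax":0,"ay":0,"az":0,"x":0,"y":0,"z":0,"jaw":1},{"ax":0,"ay":0,"az":0,"x":0,"y":0,"z":0,"jaw":1},{"ax":0,"ay":0,"az":0,"x":0,"y":0,"z":0,"jaw":1}]' 100
python3 -m pendant '[{"ax":0,"ay":0,"az":0,"x":0,"y":0,"z":-0.02,"jaw":1},{"ax":0,"ay":0,"az":0,"x":0,"y":0,"z":-0.05,"jaw":1},{"ax":0,"ay":0,"az":0,"x":0,"y":0,"z":-0.08,"jaw":1},{"ax":0,"ay":0,"az":0,"x":0,"y":0,"z":-0.08,"jaw":1},{"ax":0,"ay":0,"az":0,"x":0,"y":0,"z":-0.08,"jaw":1}]'
python3 - <<'E'
from h import *
a=capture("scene");b=capture("top");cv2.imwrite("pics/f_s.png",a[...,::-1]);cv2.imwrite("pics/f_t.png",b[...,::-1])
s=robot.read_state()["tool_pos"];u=proj("scene",s-[0,0,.017])[0];v=proj("top",s-[0,0,.017])[0];print(s,u,v)
i,j=u.astype(int),v.astype(int)
cv2.imwrite("pics/f.png",np.hstack([cv2.resize(a[i[1]-25:i[1]+25,i[0]-25:i[0]+25],(400,400),interpolation=2),cv2.resize(b[j[1]-25:j[1]+25,j[0]-25:j[0]+25],(400,400),interpolation=2)])[...,::-1])
E
```

```text
clock: 8.95
tool_pos: [0.4685, -0.2338, 0.0263]
tcp_rot: [0.996, -0.087, -0.0, -0.002]
contact_force: [-2.4, 2.3, 12.0]
gripper_width: 0.412
clock: 9.45
tool_pos: [0.4687, -0.2336, 0.1065]
tcp_rot: [0.996, -0.087, 0.0, -0.002]
contact_force: [-0.7, 0.2, -3.3]
gripper_width: 0.403
[ 0.46780762 -0.23336432  0.10530948] [189.01519658 169.33606537] [380.80848751 240.34884603]
```

View pics/f.png

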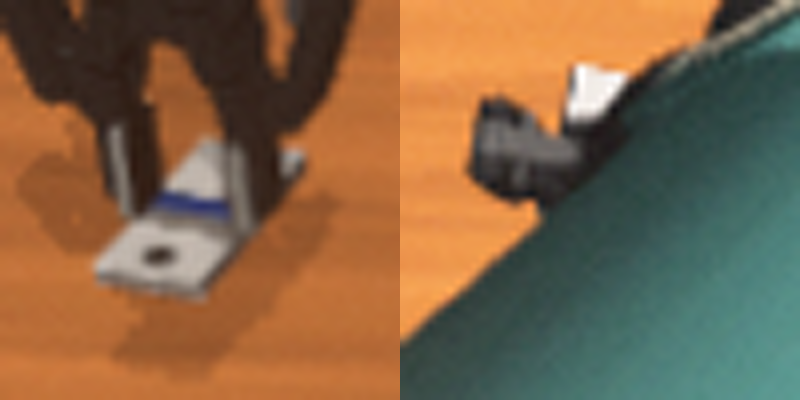

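Run:
```python
from h import *
s=robot.read_state()["tool_pos"]
e=tri([(176.1,177.5),(189.6,180.0)],[(383.5,224.0),(376.9,223.1)]);print("far corners",np.round(e,4)); m=e[:,:3].mean(0); 
for z in(.08,.085,.09,.095): print(z,"stripe",plane("scene",[(188.4,170)],z)[0,:2],"hole",plane("scene",[(183.75,175.9)],z)[0,:2])
print(s,m)
p=tp(.034);go([*p,.11],6.08)
```

```text
far corners [[ 0.5135 -0.2488  0.0884  0.016 ]
 [ 0.5139 -0.2222  0.084   0.0035]]
0.08 stripe [ 0.45816724 -0.23858221] hole [ 0.48939705 -0.24351668]
0.085 stripe [ 0.46611719 -0.23593217] hole [ 0.49709546 -0.24082689]
0.09 stripe [ 0.47406714 -0.23328212] hole [ 0.50479387 -0.2381371 ]
0.095 stripe [ 0.48201709 -0.23063208] hole [ 0.51249227 -0.23544731]
[ 0.46780762 -0.23336432  0.10530948] [ 0.51370741 -0.23548105  0.08619682]
shift [ 0.0417 -0.489  -0.0025] turn [ -0.3    0.12 -16.06] q7 -0.79
```

```bash
python3 -m pendant '[{"ax":0,"ay":0,"az":-16,"x":0.042,"y":-0.489,"z":-0.005,"jaw":1},{"ax":0,"ay":0,"az":-16,"x":0.042,"y":-0.489,"z":-0.005,"jaw":1},{"ax":0,"ay":0,"az":-16,"x":0.042,"y":-0.489,"z":-0.005,"jaw":1},{"ax":0,"ay":0,"az":-16,"x":0.042,"y":-0.489,"z":-0.005,"jaw":1},{"ax":0,"ay":0,"az":-16,"x":0.042,"y":-0.489,"z":-0.005,"jaw":1},{"ax":0,"ay":0,"az":-16,"x":0.042,"y":-0.489,"z":-0.005,"jaw":1},{"ax":0,"ay":0,"az":-16,"x":0.042,"y":-0.489,"z":-0.005,"jaw":1},{"ax":0,"ay":0,"az":-16,"x":0.042,"y":-0.489,"z":-0.005,"jaw":1}]'
python3 -c "
from h import *
p=tp(.0225,-.001);go([*p,.08],6.08,7.5)"
```

```text
clock: 10.35
tool_pos: [0.5698, 0.1545, 0.1098]
tcp_rot: [0.999, 0.053, -0.002, -0.002]
contact_force: [1.3, 0.9, -2.8]
gripper_width: 0.408
shift [ 0.0214 -0.0824  0.0301] turn [-0.26  7.73 -0.07] q7 -1.3
```

```bash
python3 -m pendant '[{"ax":-0.2,"ay":7.7,"az":0,"x":0.0214,"y":-0.0824,"z":0.03,"jaw":1},{"ax":-0.2,"ay":7.7,"az":0,"x":0.0214,"y":-0.0824,"z":0.03,"jaw":1},{"ax":-0.2,"ay":7.7,"az":0,"x":0.0214,"y":-0.0824,"z":0.03,"jaw":1},{"ax":-0.2,"ay":7.7,"az":0,"x":0.0214,"y":-0.0824,"z":0.03,"jaw":1}]'
python3 -c "
from h import *
print(robot.read_state()['tool_pos']);p=tp(.0225,-.001);go([*p,.045],6.08,7.5);go([*p,.039],6.08,7.5)"
```

```text
clock: 10.75
tool_pos: [0.5808, 0.2396, 0.0778]
tcp_rot: [0.997, 0.054, 0.063, -0.003]
contact_force: [0.1, -0.3, -2.4]
gripper_width: 0.405
[0.58076145 0.23958989 0.07783889]
shift [-0.0027  0.0009  0.0328] turn [0.03 0.23 0.1 ] q7 -1.39
shift [-0.0035  0.0009  0.0387] turn [0.03 0.23 0.1 ] q7 -1.39
```

```bash
python3 -m pendant '[{"ax":0,"ay":0.2,"az":0.1,"x":-0.0015,"y":0.0009,"z":0.02,"jaw":1},{"ax":0,"ay":0.2,"az":0.1,"x":-0.0027,"y":0.0009,"z":0.033,"jaw":1},{"ax":0,"ay":0.2,"az":0.1,"x":-0.003,"y":0.0009,"z":0.036,"jaw":1},{"ax":0,"ay":0.2,"az":0.1,"x":-0.0035,"y":0.0009,"z":0.039,"jaw":1},{"ax":0,"ay":0.2,"az":0.1,"x":-0.0035,"y":0.0009,"z":0.039,"jaw":1}]'
python3 -c "
from h import *
s=robot.read_state();print(s['tool_pos'],s['contact_force'],s['moment']);p=tp(.0225,-.001);go([*p,.0375],6.08,7.5)"
```

```text
clock: 11.25
tool_pos: [0.5827, 0.238, 0.039]
tcp_rot: [0.996, 0.052, 0.065, -0.003]
contact_force: [-1.0, -0.0, -2.8]
gripper_width: 0.409
[0.58274646 0.23796587 0.03898295] [-0.99282406 -0.0295324  -2.77476061] [-0.02177601  0.23686432 -0.00193782]
shift [-0.0006 -0.0009  0.0014] turn [ 0.05  0.01 -0.07] q7 -1.35
```

```bash
python3 -m pendant '[{"ax":0,"ay":0,"az":0,"x":-0.0006,"y":-0.0005,"z":0.0015,"jaw":1},{"ax":0,"ay":0,"az":0,"x":-0.0008,"y":-0.0005,"z":0.003,"jaw":1},{"ax":0,"ay":0,"az":0,"x":-0.0008,"y":-0.0005,"z":0.003,"jaw":1}]'
python3 -c "
from h import *
s=robot.read_state();print(s['tool_pos'],s['contact_force'],s['moment'],tray(s['tool_pos'][:2]))"
```

```text
clock: 11.55
tool_pos: [0.5831, 0.2384, 0.0383]
tcp_rot: [0.996, 0.052, 0.066, -0.004]
contact_force: [-6.2, -2.6, 13.3]
gripper_width: 0.406
[0.58311707 0.23840083 0.0382564 ] [-6.22439877 -2.64505317 13.31424359] [-0.49825057  1.0405546  -0.01642682] [23.2919191  -1.47447159]
```

```bash
python3 -m pendant '[{"ax":0,"ay":0,"az":0,"x":0,"y":0,"z":0,"jaw":-0.2},{"ax":0,"ay":0,"az":0,"x":0,"y":0,"z":0,"jaw":-0.4},{"ax":0,"ay":0,"az":0,"x":0,"y":0,"z":0,"jaw":-0.4},{"ax":0,"ay":0,"az":0,"x":0,"y":0,"z":-0.03,"jaw":-0.5},{"ax":0,"ay":-3,"az":0,"x":0,"y":0.02,"z":-0.07,"jaw":-0.6},{"ax":0,"ay":-7.5,"az":0,"x":0,"y":0.07,"z":-0.08,"jaw":-0.7},{"ax":0,"ay":-7.5,"az":0,"x":0,"y":0.12,"z":-0.08,"jaw":-0.7},{"ax":0,"ay":-7.5,"az":0,"x":0,"y":0.17,"z":-0.08,"jaw":-0.7}]'
python3 -c "
from h import *
go([.6108,-.2443,.08],24.4)"
```

```text
clock: 12.35
tool_pos: [0.5912, 0.0679, 0.1181]
tcp_rot: [0.999, 0.053, 0.002, -0.001]
contact_force: [0.2, 0.7, -0.4]
gripper_width: 0.852
shift [-0.0136  0.3125  0.0378] turn [ -0.02  -0.19 -18.33] q7 -1.16
```

```bash
python3 -m pendant '[{"ax":0,"ay":0,"az":-18.3,"x":-0.0136,"y":0.3125,"z":0.02,"jaw":-0.7},{"ax":0,"ay":0,"az":-18.3,"x":-0.0136,"y":0.3125,"z":0.02,"jaw":-0.7},{"ax":0,"ay":0,"az":-18.3,"x":-0.0136,"y":0.3125,"z":0.02,"jaw":-0.7},{"ax":0,"ay":0,"az":-18.3,"x":-0.0136,"y":0.3125,"z":0.02,"jaw":-0.7},{"ax":0,"ay":0,"az":-18.3,"x":-0.0136,"y":0.3125,"z":0.02,"jaw":-0.7},{"ax":0,"ay":0,"az":-18.3,"x":-0.0136,"y":0.3125,"z":0.03,"jaw":-0.7},{"ax":0,"ay":0,"az":-18.3,"x":-0.0136,"y":0.3125,"z":0.0378,"jaw":-0.7},{"ax":0,"ay":0,"az":-18.3,"x":-0.0136,"y":0.3125,"z":0.0378,"jaw":-0.7}]'
python3 - <<'E'
from h import *
a=capture("scene");b=capture("top")
cv2.imwrite("pics/g_s.png",a[...,::-1]);cv2.imwrite("pics/g_t.png",b[...,::-1])
cv2.imwrite("pics/g.png",np.hstack([cv2.resize(a[185:265,325:405],(480,480),interpolation=2),cv2.resize(b[145:265,175:245],(280,480),interpolation=2)])[...,::-1])
plates(b)
go([.6108,-.2443,.0255],24.4)
E
```

```text
clock: 13.15
tool_pos: [0.6088, -0.2485, 0.0786]
tcp_rot: [0.978, 0.208, 0.0, 0.0]
contact_force: [-0.5, -0.4, 0.4]
gripper_width: 0.849
yellow stripe [86.2 -1.4] len (41.35422134399414, 9.338436126708984) yaw -0.3
blue stripe [24.8 -2. ] len (35.07931900024414, 7.14579439163208) yaw 0.8
grey [57.  -2.2] (157.3061981201172, 43.32817459106445) yaw 1.1
shift [-0.0003  0.0007  0.054 ] turn [-0.06 -0.17 -0.04] q7 -0.39
```

View pics/g.png

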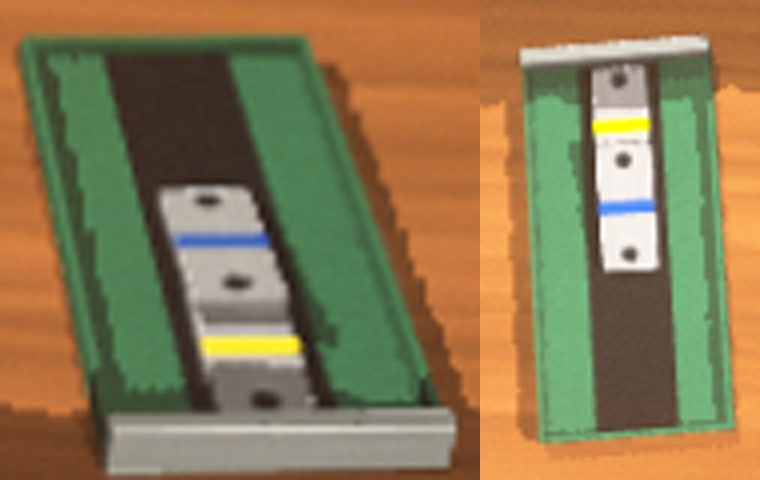

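Blue rests on yellow with its near end down. In the top crop the yellow stripe at (620,126) is in sight and the blue stripe is at (627,208). Overlap is about 30 mm. Now red.

```bash
python3 -m pendant '[{"ax":0,"ay":0,"az":0,"x":0,"y":0.0007,"z":0.04,"jaw":-0.7},{"ax":0,"ay":0,"az":0,"x":0,"y":0.0007,"z":0.054,"jaw":-0.7},{"ax":0,"ay":0,"az":0,"x":0,"y":0.0007,"z":0.054,"jaw":-0.7},{"ax":0,"ay":0,"az":0,"x":0,"y":0.0007,"z":0.054,"jaw":0.2},{"ax":0,"ay":0,"az":0,"x":0,"y":0.0007,"z":0.054,"jaw":1},{"ax":0,"ay":0,"az":0,"x":0,"y":0.0007,"z":0.054,"jaw":1},{"ax":0,"ay":0,"az":0,"x":0,"y":0.0007,"z":0.054,"jaw":1},{"ax":0,"ay":0,"az":0,"x":0,"y":0.0007,"z":0.054,"jaw":1}]' 100
python3 -m pendant '[{"ax":0,"ay":0,"az":0,"x":0,"y":0,"z":-0.02,"jaw":1},{"ax":0,"ay":0,"az":0,"x":0,"y":0,"z":-0.05,"jaw":1},{"ax":0,"ay":0,"az":0,"x":0,"y":0,"z":-0.08,"jaw":1},{"ax":0,"ay":0,"az":0,"x":0,"y":0,"z":-0.08,"jaw":1},{"ax":0,"ay":0,"az":0,"x":0,"y":0,"z":-0.08,"jaw":1}]'
python3 - <<'E'
from h import *
a=capture("scene");b=capture("top");cv2.imwrite("pics/i_s.png",a[...,::-1]);cv2.imwrite("pics/i_t.png",b[...,::-1])
s=robot.read_state()["tool_pos"];u=proj("scene",s-[0,0,.018])[0];v=proj("top",s-[0,0,.018])[0];print(s,u,v)
H=hsv(a);m=cv2.inRange(H,(172,110,70),(180,255,255))|cv2.inRange(H,(0,150,70),(6,255,255));m=near(m,tuple(int(x) for x in u),12);M=cv2.moments(m,True)
w=plane("scene",[(M["m10"]/M["m00"],M["m01"]/M["m00"])],s[2]-.018)[0];print("stripe",w,M["m00"],"tool",R.from_quat(robot.read_state()["tcp_rot"]).inv().apply(w-s))
# dark holes / plate extent in scene along plate axis at the level plane
g=near(cv2.inRange(H,(0,0,100),(180,60,255))|m,tuple(int(x) for x in u),26);print("grey",rect("scene",g,s[2]-.018))
p=tp(-.0375,-.0015);go([*p,.11],6.08)
E
```

```text
clock: 14.05
tool_pos: [0.6122, -0.2441, 0.0281]
tcp_rot: [0.977, 0.211, 0.003, -0.001]
contact_force: [-2.4, 2.5, 9.0]
gripper_width: 0.385
clock: 14.55
tool_pos: [0.612, -0.2441, 0.1089]
tcp_rot: [0.977, 0.211, 0.003, -0.001]
contact_force: [0.2, 1.0, -3.4]
gripper_width: 0.382
[ 0.61097    -0.2435613   0.10695778] [170.58919595 198.94279342] [384.44651752 187.62133092]
stripe [ 0.61077207 -0.24570731  0.08895778] 27.0 tool [-0.00114374  0.00191389  0.01799093]
grey (array([ 0.61406995, -0.24300137]), 95.02350616455078, 47.785526275634766, 24.536880493164062)
shift [ 0.116  -0.4695 -0.0015] turn [-0.17 -0.22 18.31] q7 -0.41
```

```bash
python3 -m pendant '[{"ax":0,"ay":0,"az":18.3,"x":0.116,"y":-0.469,"z":-0.005,"jaw":1},{"ax":0,"ay":0,"az":18.3,"x":0.116,"y":-0.469,"z":-0.005,"jaw":1},{"ax":0,"ay":0,"az":18.3,"x":0.116,"y":-0.469,"z":-0.005,"jaw":1},{"ax":0,"ay":0,"az":18.3,"x":0.116,"y":-0.469,"z":-0.005,"jaw":1},{"ax":0,"ay":0,"az":18.3,"x":0.116,"y":-0.469,"z":-0.005,"jaw":1},{"ax":0,"ay":0,"az":18.3,"x":0.116,"y":-0.469,"z":-0.005,"jaw":1},{"ax":0,"ay":0,"az":18.3,"x":0.116,"y":-0.469,"z":-0.005,"jaw":1},{"ax":0,"ay":0,"az":18.3,"x":0.116,"y":-0.469,"z":-0.005,"jaw":1}]'
python3 -c "
from h import *
p=tp(-.0372,-.0015);go([*p,.07],6.08,7.5)"
```

```text
clock: 15.45
tool_pos: [0.5368, 0.1506, 0.1114]
tcp_rot: [0.999, 0.053, 0.001, -0.001]
contact_force: [1.0, 1.2, -3.9]
gripper_width: 0.382
shift [-0.0052 -0.0823  0.0416] turn [-0.15  7.42  0.  ] q7 -1.3
```

```bash
python3 -m pendant '[{"ax":0,"ay":7.4,"az":0,"x":-0.005,"y":-0.082,"z":0.02,"jaw":1},{"ax":0,"ay":7.4,"az":0,"x":-0.005,"y":-0.082,"z":0.0416,"jaw":1},{"ax":0,"ay":7.4,"az":0,"x":-0.005,"y":-0.082,"z":0.0416,"jaw":1},{"ax":0,"ay":7.4,"az":0,"x":-0.005,"y":-0.082,"z":0.0416,"jaw":1}]'
python3 -c "
from h import *
p=tp(-.0372,-.0015);go([*p,.048],6.08,7.5);go([*p,.041],6.08,7.5)"
```

```text
clock: 15.85
tool_pos: [0.5216, 0.2321, 0.0682]
tcp_rot: [0.996, 0.054, 0.063, -0.004]
contact_force: [0.4, -0.3, -2.1]
gripper_width: 0.379
shift [-0.0012  0.0003  0.0202] turn [-0.04  0.22  0.16] q7 -1.38
shift [-0.0021  0.0003  0.0271] turn [-0.04  0.22  0.16] q7 -1.38
```

```bash
python3 -m pendant '[{"ax":0,"ay":0.2,"az":0.1,"x":-0.0012,"y":0.0003,"z":0.02,"jaw":1},{"ax":0,"ay":0.2,"az":0.1,"x":-0.0018,"y":0.0003,"z":0.025,"jaw":1},{"ax":0,"ay":0.2,"az":0.1,"x":-0.0021,"y":0.0003,"z":0.027,"jaw":1},{"ax":0,"ay":0.2,"az":0.1,"x":-0.0021,"y":0.0003,"z":0.028,"jaw":1},{"ax":0,"ay":0.2,"az":0.1,"x":-0.0021,"y":0.0003,"z":0.028,"jaw":1}]'
python3 -c "
from h import *
s=robot.read_state();print(s['tool_pos'],s['contact_force'],s['moment'],tray(s['tool_pos'][:2]))"
```

```text
clock: 16.35
tool_pos: [0.5237, 0.2315, 0.0407]
tcp_rot: [0.996, 0.053, 0.066, -0.004]
contact_force: [-0.0, 0.4, -2.8]
gripper_width: 0.38
[0.52374931 0.23149588 0.04071304] [-0.0349279   0.42425191 -2.80711543] [-0.02890199  0.22115232 -0.0088353 ] [-36.47324605  -2.05252994]
```

```bash
python3 -m pendant '[{"ax":0,"ay":0,"az":0,"x":-0.0008,"y":-0.0003,"z":0.0015,"jaw":1},{"ax":0,"ay":0,"az":0,"x":-0.001,"y":-0.0003,"z":0.003,"jaw":1},{"ax":0,"ay":0,"az":0,"x":-0.001,"y":-0.0003,"z":0.003,"jaw":1}]'
python3 -c "
from h import *
s=robot.read_state();print(s['tool_pos'],s['contact_force'],s['moment'],tray(s['tool_pos'][:2]))"
```

```text
clock: 16.65
tool_pos: [0.5239, 0.2317, 0.04]
tcp_rot: [0.996, 0.053, 0.066, -0.005]
contact_force: [-7.0, -2.6, 18.0]
gripper_width: 0.378
[0.52389485 0.23169204 0.03997907] [-6.95519188 -2.64548192 18.04562756] [-0.60959012  1.08713657 -0.07520967] [-36.3077546  -1.8728885]
```

Contact is at the expected height, so I release and retreat.

```bash
python3 -m pendant '[{"ax":0,"ay":0,"az":0,"x":0,"y":0,"z":0,"jaw":-0.2},{"ax":0,"ay":0,"az":0,"x":0,"y":0,"z":0,"jaw":-0.4},{"ax":0,"ay":0,"az":0,"x":0,"y":0,"z":0,"jaw":-0.4},{"ax":0,"ay":0,"az":0,"x":0,"y":0,"z":-0.03,"jaw":-0.5},{"ax":0,"ay":-3,"az":0,"x":0,"y":0.02,"z":-0.07,"jaw":-0.6},{"ax":0,"ay":-7.5,"az":0,"x":0,"y":0.07,"z":-0.1,"jaw":-0.7},{"ax":0,"ay":-7.5,"az":0,"x":0,"y":0.12,"z":-0.12,"jaw":-0.7},{"ax":0,"ay":-7.5,"az":0,"x":0,"y":0.17,"z":-0.12,"jaw":-0.7}]'
python3 -m pendant '[{"ax":0,"ay":0,"az":0,"x":0,"y":0.05,"z":-0.03,"jaw":-0.7},{"ax":0,"ay":0,"az":0,"x":0,"y":0.1,"z":-0.05,"jaw":-0.7},{"ax":0,"ay":0,"az":0,"x":0,"y":0.15,"z":-0.05,"jaw":-0.7},{"ax":0,"ay":0,"az":0,"x":0,"y":0.2,"z":-0.05,"jaw":-0.7},{"ax":0,"ay":0,"az":0,"x":0,"y":0.2,"z":-0.05,"jaw":-0.7},{"ax":0,"ay":0,"az":0,"x":0,"y":0.2,"z":-0.05,"jaw":-0.7}]'
python3 - <<'E'
from h import *
a=capture("scene");b=capture("top")
cv2.imwrite("pics/j_s.png",a[...,::-1]);cv2.imwrite("pics/j_t.png",b[...,::-1])
cv2.imwrite("pics/j.png",np.hstack([cv2.resize(a[185:265,325:405],(480,480),interpolation=2),cv2.resize(b[145:265,175:245],(280,480),interpolation=2)])[...,::-1])
plates(b)
H=hsv(a);m=near(cv2.inRange(H,(0,0,90),(180,70,255)),(250,192),24);print("plain scene",rect("scene",m,.008))
E
```

```text
clock: 17.45
tool_pos: [0.5266, 0.0711, 0.1597]
tcp_rot: [0.999, 0.054, 0.003, -0.002]
contact_force: [0.1, 0.4, 0.0]
gripper_width: 0.853
clock: 18.05
tool_pos: [0.5474, -0.131, 0.2091]
tcp_rot: [0.999, 0.051, 0.003, -0.001]
contact_force: [-0.4, 0.4, -0.2]
gripper_width: 0.851
yellow stripe [86.9 -1.3] len (41.27576446533203, 11.138057708740234) yaw 0.4
blue stripe [24.7 -1.9] len (40.25328826904297, 7.281577110290527) yaw 0.4
red stripe [-34.   -3.2] len (43.05812072753906, 8.633819580078125) yaw -4.4
grey [27.7 -2.9] (216.8075408935547, 45.97857666015625) yaw -0.9
plain scene (array([ 0.44164478, -0.07264688]), 93.04305267333984, 39.091678619384766, 12.114227294921875)
```

View pics/j.png

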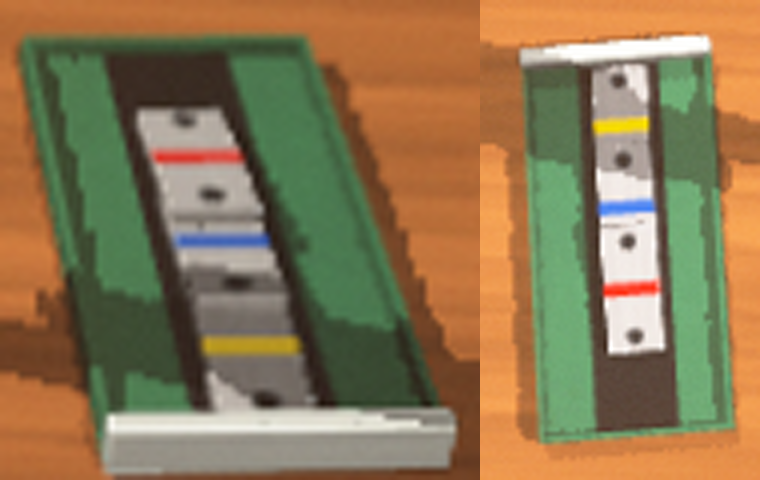

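All three are shingled, straight and inside the strip, with stripes visible at top crop (620,126), (626,208) and (631,289). The plain plate hasn't moved.

```bash
python3 -c "
from plant import robot
print(robot.sign_off())"
```

```text
the job is handed in; nothing more can be done
None
```

The job is done and handed in at about 18 s on the robot's clock: yellow flat at the stop bar, then blue on yellow, then red on blue.

**Last checks, in tray coordinates (calibration good to about 2 mm):**

| Plate | Stripe x | Stripe y |
|---|---|---|
| Yellow | about +86 mm | -1.3 mm |
| Blue | about +25 mm | -1.9 mm |
| Red | about -34 mm | -3.2 mm |

- **Overlap:** blue covers about 30 mm of yellow and red about 30 mm of blue. All three stripes are in sight and the plates lie inside the strip.
- **Gap at the bar:** yellow's end stands about 2–4 mm from the stop bar. I did not close it further.
- **Plain plate:** it had not moved by more than about 1 mm.

**What went wrong or disagreed:**
- **Yellow tilted in the first grip:** it turned about 10° between the fingers. Its near end met the tray floor early, with about 50 N at the wrist. I backed off, levelled it with the tool and set it down again; it then lay flat.
- **Red's yaw:** its stripe alone read 4° off straight, but that is only a few pixels. The outline of the whole row read 0.9° off, and the picture looks straight.
- **Not re-measured:** I did not measure the bystanders again.

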